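Feel for the check weight in the flap box and test the counter scale

ROBOT

A 7-joint arm with a two-finger parallel gripper is mounted at the origin on a cart in front of the work surface, level with it; the furniture and walls round the work are solid. World frame = base frame: x ahead of the robot, y to its left, z up, the work surface at z = 0. Lengths are in m, angles in degrees, forces in N, time in s.
With the tool pointing down it reaches from about 0.425 to 0.875 m from the base axis. Payload 4.7 kg.
Tool frame: the origin (TCP) lies where the fingers leave the gripper's body, on its centre line; the fingertips stand 70 mm ahead of it and the grasp point (between the pads) lies 51 mm ahead of it; y points along the fingers, z is the direction in which the jaws open and shut, and the axes are right-handed (so a half turn about y gives the same grasp; the last joint's range is limited). The gripper opens to 87 mm and grips with 3 to 60 N. Pads are 19 mm wide; open, the fingers measure 117 mm over their backs; the gripper's body (75 mm by 190 mm) begins 51 mm behind the grasp point.
Start: joints at [-76.14, 18.392, -4.016, 83.108, 1.295, 78.541, -3.26], TCP at [0.147, 0.633, 0.292] pointing down, gripper open.
Joint ranges: [-163.93, 163.93], [-17.29, 119.83], [-79.2, 71.16], [3.27, 140.29], [-89.18, 269.18], [5.43, 117.66], [-154.24, 154.24]. Speed limits (degrees/s): [147.25, 147.25, 180, 180, 180, 180, 180].

INTERFACE

Orientations are given as [roll, pitch, yaw] about the fixed x, y, z axes, in that order (R = Rz(yaw) Ry(pitch) Rx(roll)).
In Python, from rig import r gives the robot as it stands.
- The arm moves only by the tool carry_out, never from a script. Its argument "targets" is a list of rows, each a list of 7 numbers: the turn, a rotation vector about the world's x, y, z in units of 4 degrees (1.0 is 4 degrees), then the shift along the world's x, y, z in units of 0.05 m (1.0 is 0.05 m), then the opening, from -1 (shut) to 1 (fully open). A call has 1 to 20 rows; each row shifts and turns the commanded pose from where the row before left it; what a row does not reach is not made up. A row lasts 1/10 s, in which the tool goes at most 50 mm and 8.59 degrees, less where a joint would pass 70% of its speed; a pose out of reach is approached as far as the arm can. A call with a number of a shift or a turn outside -1 to 1 is refused whole. A call with a gripper value outside its range is refused whole. The fingers move at their own pace and stop on an object; "force" is the grip in N (left out, the last holds). Time passes only in rows, so rows that do not move let the fingers close. It gives the time, the measured TCP pose, the force and the opening at its end, in the units of the state.
- r.get_state(): the state, without advancing time (a new reading comes with each control period).
- r.grab_frame(name): name is "side" or "top" or "wrist"; returns the picture (400x640x3 uint8, red, green, blue); there is no depth.
- r.get_calibration(name): a dict with "vfov" (degrees; the focal length in pixels is half the picture's height over the tangent of half this angle, whatever the lens; pixels are square), "cx", "cy" (the principal point, pixels), "view" (4x4, takes a point from world to camera coordinates). Camera axes: x right, y down, z forward; pixel columns grow to the right and rows downward; lengths in m; the calibration is good to about 2 mm. A picture is of the moment at which its call begins: read the wrist's pose just before it. get_calibration takes no time and is no camera call; for the wrist camera it gives the pose at the moment of the call.
- r.close_job(): hands the job in, once; it reports no verdict.
Trained networks look in the newest picture that a camera, given by its name, has taken for a name from the list of things; names that differ only in an ending like _2 or _b are one class to them, and where a whole thing is asked for, a point or a joint stands for the part that bears it (a point fixed in the world has none). Each returns a list of dicts, best first, with "score" (0 to 1); they miss things now and then, are a little off and sometimes report something else, mostly with a low value. They report only what shows in the picture. A call takes as long as a camera call.
- r.spot_in(camera, query): "bbox" ([left, top, right, bottom] as shares, 0 to 1, of the picture: columns of its width, rows of its height, round what is visible of it).
- r.trace(camera, query): "mask" (400x640 bool, what is visible of it) and "bbox" ([left, top, right, bottom] as shares, 0 to 1, of the picture: columns of its width, rows of its height, round what is visible of it).
- r.place_of(camera, query): "xy" ([column, row] as shares, 0 to 1, of the picture: columns of its width, rows of its height: a listed point, or the origin of a listed thing).
The state is a dict: "clock": time; "joints": joint angles; "joint_velocities": joint speeds; "joint_efforts": joint torques, N m; "position": TCP position; "tcp_rot": TCP orientation; "force": force on the tool from outside, world axes, zero at the start; "moment": the same for the moment, N m; "width": finger opening in m.
Only numpy, scipy, OpenCV 4.12 (cv2) and the standard library are available. Lean on these libraries where they do the work, as an engineer would, in place of code of your own. Each camera call takes 0.05 s, during which the arm holds its last target.

TASK

The counter scale has to be checked with the 200 g check weight, which is the tallest of the three steel weights standing somewhere out of sight in the flap-topped box. Reach in through the sprung flaps, feel for the tall weight, lift it out and set it on the scale's plate, leaving it there by itself. Set it down gently, so that the plate is never driven down to its stop, and leave the two shakers and the stapler standing where they are.

Things in the scene. Friction and masses are not known exactly. Their poses are not given: they have to be found in the camera images.
- box_mouth (a point): Centre of the mouth in the lid of the fixed grey box (130 x 210 x 98 mm tall), level with the lid's top, 98 mm above the counter. Axes: x across the mouth, y along it, z up. The mouth, 84 mm (x) by 190 mm (y), is shut by two 3 mm black flaps hinged on its long edges, meeting on the centre line; they yield downward to a push of about 1 N, are slick, and spring shut.
- flap_near (a joint): Hinge angle in rad of the flap on the box's -x edge: 0 shut, 1.5 hanging straight down (then it reaches 45 mm below the lid's top). Fingers spread to less than 80 mm over their backs in x pass the mouth.
- flap_far (a joint): Hinge angle in rad of the flap on the box's +x edge: 0 shut, 1.5 hanging straight down. The flaps lean on whatever is pushed in between them.
- lane_floor (a point): Centre of the box's inner floor, 90 mm below the lid's top. Two rails 12 mm high along y leave a lane 32 mm wide (x) on the centre line; above the rails 120 mm (x) is free. In the lane stand three upright steel cylinders, 26 mm across, in unknown order: 48 mm tall (200 g, the wanted one), 24 mm tall (100 g), 12 mm tall (50 g). No camera sees them.
- weight_tops (a point): Point on the box's centre line at the height of the wanted weight's flat top, 42 mm below the lid's top; the others' tops lie 66 and 78 mm below. Each weight's place along y is not given (within 70 mm of this point, 30 mm or more apart; within 3 mm of the line in x): feel for it by light presses from above. Grip with a finger on either side in x.
- pan_top (a point): Centre of the upper face of the scale's flat square steel plate, 130 x 130 mm, level, 80 mm above the counter when empty; it sinks with the plate. The white scale under it (150 x 150 mm) does not move.
- scale_pan (a joint): How far the scale's sprung plate has sunk, in m: 0 empty, 0.016 at its stop. It sinks 4 mm per 100 g (250 N/m): about 0.0078 with the 200 g weight, 0.0039 with 100 g.
- shaker_steel_mid (a point): Bystander: centre, half-way up, of a slim steel-grey shaker, 27 mm across and 100 mm tall, standing loose between box and scale.
- shaker_black_mid (a point): Bystander: centre, half-way up, of a slim black shaker, 27 mm across and 105 mm tall, standing loose behind box and scale.
- stapler_mid (a point): Bystander: centre of a stapler, 34 x 120 x 45 mm, lying loose at the right.

How it is judged (in metres and radians):
On the way, in this order (a step that is already met when the one before it is completed fails the run):
1. the box's flaps are pushed open by reaching in (value of joint each of flap_near, flap_far above 0.4 rad), for 0.2 s.
2. the flaps are shut again and the plate carries the 200 g weight and nothing else (value of joint each of flap_near, flap_far below 0.15 rad and value of joint scale_pan between 0.0068 and 0.0088 m), for 0.3 s.
At the end, for the whole second after the job is handed in: The scale's plate is at rest, sunk 7.0 to 8.6 mm (the tall 200 g weight alone rests on it), and both box flaps are shut (below 0.15 rad) (value of joint scale_pan between 0.007 and 0.0086 m and velocity of joint scale_pan between -0.01 and 0.01 m/s and value of joint each of flap_near, flap_far below 0.15 rad); the robot touches nothing.
It fails at once if the scale's plate is driven down to its stop (sunk more than 15 mm) (value of joint scale_pan above 0.015 m).
It fails at once if the steel-grey shaker is moved more than 25 mm or knocked over (distance of shaker_steel_mid from where it was at the start of the episode above 0.025 m).
It fails at once if the black shaker is moved more than 25 mm or knocked over (distance of shaker_black_mid from where it was at the start of the episode above 0.025 m).
It fails at once if the stapler is moved more than 25 mm (distance of stapler_mid from where it was at the start of the episode above 0.025 m).
It also fails if it takes over 61 s, if anything falls off the work surface, if the arm or the gripper's body presses on something with over 40 N, if the wrist force passes 120 N, or if a joint passes its speed limit or range.

## Working session

There is one attempt and no reset: what is moved stays moved. The work goes in short steps, Python scripts to look and compute and a tool call to move; the robot and the scene stay as the last step left them, time stands still between calls to the robot, and variables do not carry over. Pictures are saved under pics/ and viewed, and the job is handed in when it is done.

Besides the shell and the picture viewer there is one more tool, called after "Emit:" as name(argument=value, ...), one argument or row to a line, values as JSON. carry_out: Moves the arm, as the interface text tells. Its arguments: {"type":"object","properties":{"targets":{"type":"array"},"force":{"type":"number"}},"required":["targets"]}

```bash
ls; mkdir -p pics
python3 - <<'E'
from rig import r
import cv2,json
print(r.get_state())
for n in ("side","top","wrist"):
    f=r.grab_frame(n); cv2.imwrite(f"pics/{n}0.png",f[:,:,::-1]); c=r.get_calibration(n); print(n,c)
    for q in ["box_mouth","lane_floor","weight_tops","pan_top","shaker_steel_mid","shaker_black_mid","stapler_mid"]:
        try: print(q,[(x["score"],x["xy"]) for x in r.place_of(n,q)[:2]])
        except Exception as e: print(q,e)
print(r.get_state()["clock"])
E
```

```text
pics
{'clock': 0.0, 'joints': array([-76.1390844 ,  18.43899827,  -4.01597901,  83.17551796,
         1.29527028,  78.54112999,  -3.25691705]), 'joint_velocities': array([ 0.09540713,  0.12074302,  0.00146789, -0.00700986,  0.12051789,
        0.07525572, -0.02321649]), 'joint_efforts': array([ 5.13352497e-04, -4.91285312e+01, -4.03651586e-01, -3.12528241e+01,
       -6.38721278e-02,  4.38306481e-02,  1.87451633e-04]), 'position': array([0.14674787, 0.63277911, 0.29115675]), 'tcp_rot': array([-9.01103844e+01, -5.93277311e-03, -1.30475850e+01]), 'force': array([-0.33041528, -0.18932684, -0.35242581]), 'moment': array([0.02217114, 0.01160451, 0.00541375]), 'width': 0.08692303387731218}
side {'vfov': 42.695814623855114, 'cx': 317.2563602548354, 'cy': 201.8520652724535, 'view': array([[ 0.99193776, -0.1267133 , -0.00179405, -0.56175661],
       [-0.0841291 , -0.6478606 , -0.75709903,  0.07224212],
       [ 0.09477222,  0.75114605, -0.65329767,  1.31702926],
       [ 0.        ,  0.        ,  0.        ,  1.        ]])}
box_mouth [(0.96, [0.4417, 0.3745]), (0.58, [0.5133, 0.895])]
lane_fl
[... 689 characters left out ...]
 [(0.61, [0.5209, 0.5335])]
shaker_steel_mid [(0.45, [0.4347, 0.514])]
shaker_black_mid [(0.51, [0.4302, 0.4173])]
stapler_mid [(0.73, [0.6591, 0.5563])]
wrist {'vfov': 69.52881254669467, 'cx': 312.1452559371135, 'cy': 194.12600741257086, 'view': array([[ 2.26612113e-01,  9.73985063e-01,  2.19094860e-04,
        -6.49638664e-01],
       [ 9.44179791e-01, -2.19732684e-01,  2.45442601e-01,
        -2.92261776e-02],
       [ 2.39105570e-01, -5.54134015e-02, -9.69411100e-01,
         3.88995832e-01],
       [ 0.00000000e+00,  0.00000000e+00,  0.00000000e+00,
         1.00000000e+00]])}
box_mouth []
lane_floor []
weight_tops []
pan_top []
shaker_steel_mid []
shaker_black_mid []
stapler_mid []
1.2
```

View pictures.

View pics/side0.png

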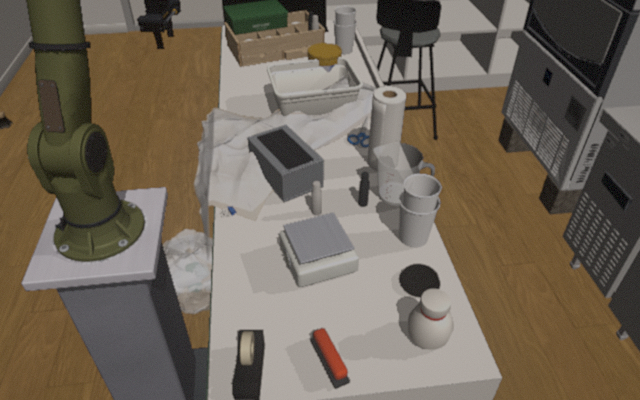

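View pics/top0.png

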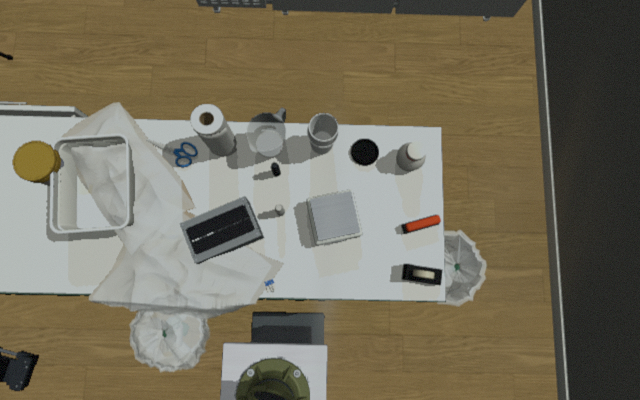

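```bash
cat > h.py <<'E'
import numpy as np
from rig import r
from scipy.spatial.transform import Rotation as R
def proj(n,p,c=None):
    c=c or r.get_calibration(n); f=200/np.tan(np.radians(c["vfov"]/2)); q=c["view"][:3,:3]@np.array(p)+c["view"][:3,3]
    return np.array([f*q[0]/q[2]+c["cx"], f*q[1]/q[2]+c["cy"]])
def atz(n,uv,z,c=None):
    c=c or r.get_calibration(n); f=200/np.tan(np.radians(c["vfov"]/2))
    V=c["view"]; d=V[:3,:3].T@np.array([(uv[0]-c["cx"])/f,(uv[1]-c["cy"])/f,1]); o=-V[:3,:3].T@V[:3,3]
    return o+d*(z-o[2])/d[2]
E
python3 - <<'E'
from h import *
D={"box_mouth":(.098,[.4417,.3745],[.3389,.5717]),"weight_tops":(.056,[.4472,.4008],[.345,.5703]),"lane_floor":(.008,None,[.3503,.5795]),"pan_top":(.08,[.4992,.5807],[.5209,.5335]),"steel":(.05,[.493,.4977],[.4347,.514]),"black":(.0525,[.5694,.4733],[.4302,.4173]),"stapler":(.0225,[.5133,.8915],[.6591,.5563])}
for k,(z,a,b) in D.items():
    for n,uv in (("side",a),("top",b)):
        if uv: print(k,n,atz(n,np.array(uv)*[640,400],z).round(4))
print(R.from_euler("xyz",r.get_state()["tcp_rot"],degrees=True).as_matrix().round(3))
E
```

```text
box_mouth side [0.4899 0.1558 0.098 ]
box_mouth top [0.4903 0.1775 0.098 ]
weight_tops side [0.4985 0.163  0.056 ]
weight_tops top [0.4962 0.1747 0.056 ]
lane_floor top [0.4893 0.1733 0.008 ]
pan_top side [ 0.5509 -0.1631  0.08  ]
pan_top top [ 0.5471 -0.1687  0.08  ]
steel side [ 0.5608 -0.0086  0.05  ]
steel top [0.5713 0.002  0.05  ]
black side [0.6939 0.0113 0.0525]
black top [0.6941 0.0155 0.0525]
stapler side [ 0.5306 -0.4554  0.0225]
stapler top [ 0.5326 -0.4533  0.0225]
[[ 0.974  0.     0.226]
 [-0.226  0.     0.974]
 [ 0.    -1.     0.   ]]
```

Run:
```python
import cv2,numpy as np
a=cv2.imread("pics/top0.png")[180:290,160:300]; b=cv2.imread("pics/side0.png")[110:210,230:350]
cv2.imwrite("pics/zt.png",cv2.resize(a,None,fx=5,fy=5,interpolation=cv2.INTER_CUBIC)); cv2.imwrite("pics/zs.png",cv2.resize(b,None,fx=5,fy=5,interpolation=cv2.INTER_CUBIC))
```

```text
(no output)
```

View pics/zt.png

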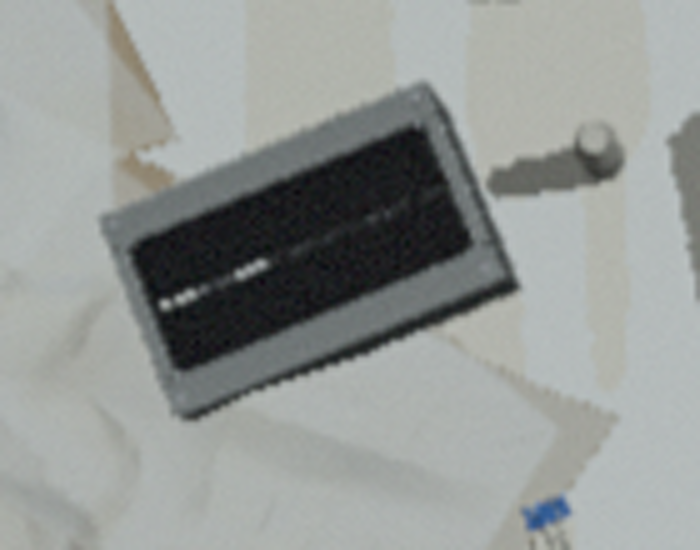

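View pics/zs.png

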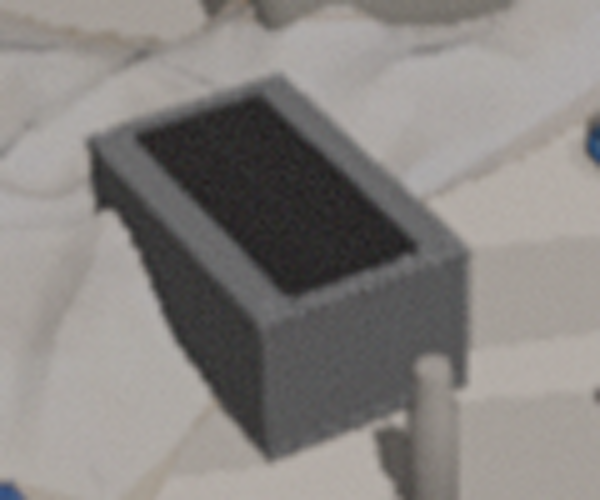

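Run:
```python
from h import *
import cv2
from scipy.optimize import least_squares
# mouth corners by dark mask minAreaRect in world plane
for n,roi in (("top",(180,290,160,300)),("side",(110,210,230,350))):
    im=cv2.imread(f"pics/{n}0.png"); g=cv2.cvtColor(im,cv2.COLOR_BGR2GRAY).astype(float)
    # rectify plane z=.098 at 0.5mm/px by remap
    xs=np.arange(.35,.65,.0005); ys=np.arange(.32,.02,-.0005)
    c=r.get_calibration(n); V=c["view"]; f=200/np.tan(np.radians(c["vfov"]/2))
    X,Y=np.meshgrid(xs,ys,indexing="ij"); P=np.stack([X,Y,np.full_like(X,.098)],-1)@V[:3,:3].T+V[:3,3]
    u=f*P[...,0]/P[...,2]+c["cx"]; v=f*P[...,1]/P[...,2]+c["cy"]
    w=cv2.remap(g.astype(np.float32),u.astype(np.float32),v.astype(np.float32),cv2.INTER_CUBIC)
    cv2.imwrite(f"pics/rect_{n}.png",w)
    m=(w<50).astype(np.uint8); m=cv2.morphologyEx(m,cv2.MORPH_CLOSE,np.ones((15,15))); m=cv2.morphologyEx(m,cv2.MORPH_OPEN,np.ones((31,31)))
    k,l,st,ce=cv2.connectedComponentsWithStats(m)
    i=1+np.argmax(st[1:,4]); pts=np.argwhere(l==i).astype(np.float32)*.0005
    rc=cv2.minAreaRect(pts); print(n,rc[0][0]+.35,.32-rc[0][1],rc[1],rc[2], cv2.boxPoints(rc).round(4).tolist(), "area",len(pts)*.25e-6/(.084*.19))
```

```text
top 0.48979578018188474 0.1689818572998047 (0.18711312115192413, 0.08237138390541077) 65.07427978515625 [[0.06300000101327896, 0.08349999785423279], [0.13770000636577606, 0.04879999905824661], [0.21660000085830688, 0.21850000321865082], [0.14190000295639038, 0.2531999945640564]] area 0.9059523809523808
side 0.4949795663356781 0.16472382068634034 (0.17758718132972717, 0.08026993274688721) 65.48898315429688 [[0.07159999758005142, 0.09109999984502792], [0.14470000565052032, 0.05779999867081642], [0.218299999833107, 0.21940000355243683], [0.1453000009059906, 0.25270000100135803]] area 0.8560620300751879[ WARN:0@0.946] global loadsave.cpp:1063 imwrite_ Unsupported depth image for selected encoder is fallbacked to CV_8U.
```

Run:
```python
import cv2,numpy as np
a=[cv2.rotate(cv2.imread(f"pics/rect_{n}.png"),cv2.ROTATE_180)[:,::-1][:, :] for n in("top","side")]
cv2.imwrite("pics/rr.png",cv2.resize(np.hstack(a),(800,400)))
```

```text
(no output)
```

View pics/rr.png

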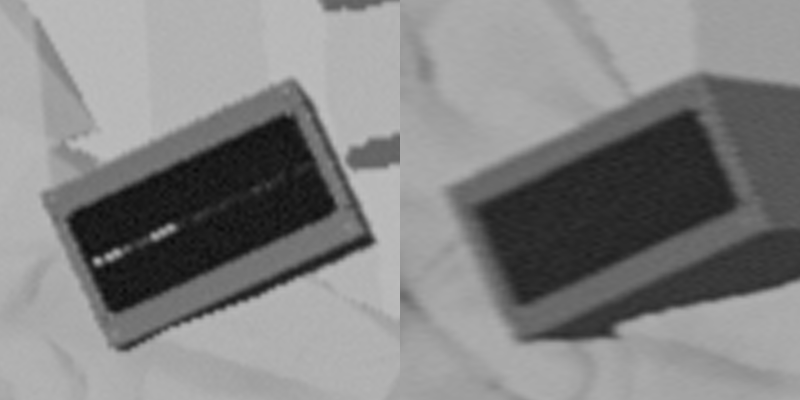

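Emit:
carry_out(
  targets=[
    [0, 0, -0.867, 0.459, -0.62, 0, -1],
    [0, 0, -0.867, 0.459, -0.62, 0, -1],
    [0, 0, -0.867, 0.459, -0.62, 0, -1],
    [0, 0, -0.867, 0.459, -0.62, 0, -1],
    [0, 0, -0.867, 0.459, -0.62, 0, -1],
    [0, 0, -0.867, 0.459, -0.62, 0, -1],
    [0, 0, -0.867, 0.459, -0.62, 0, -1],
    [0, 0, -0.867, 0.459, -0.62, 0, -1],
    [0, 0, -0.867, 0.459, -0.62, 0, -1],
    [0, 0, -0.867, 0.459, -0.62, 0, -1],
    [0, 0, -0.867, 0.459, -0.62, 0, -1],
    [0, 0, -0.867, 0.459, -0.62, 0, -1],
    [0, 0, -0.867, 0.459, -0.62, 0, -1],
    [0, 0, -0.867, 0.459, -0.62, 0, -1],
    [0, 0, -0.867, 0.459, -0.62, 0, -1],
    [0, 0, 0, 0, 0, 0, -1],
    [0, 0, 0, 0, 0, 0, -1],
  ],
)

```text
clock: 2.9
position: [0.4914, 0.1675, 0.2924]
tcp_rot: [-90.0, 0.0, -65.2]
force: [-0.0, -0.0, -0.1]
width: 0.0004
```

Run:
```python
from h import *
import cv2
s=r.get_state(); print(s["clock"],s["position"],s["tcp_rot"],s["force"],s["width"],s["joints"])
c=r.get_calibration("wrist"); f=r.grab_frame("wrist"); cv2.imwrite("pics/w1.png",f[:,:,::-1]); np.save("c1.npy",c,allow_pickle=True)
V=c["view"]; print(-V[:3,:3].T@V[:3,3],V[2,:3])
```

```text
2.9 [0.49135954 0.16752255 0.29238876] [-8.99860987e+01  2.41228064e-02 -6.51847278e+01] [-0.02406177 -0.03861959 -0.08115042] 0.0003785391944061496 [-45.04912711   1.99752559  24.00308625 102.36736874  -0.86381614
  75.79697883   3.96807172]
[0.46319992 0.22746275 0.38449657] [ 0.10324595 -0.22179278 -0.96961242]
```

View pics/w1.png

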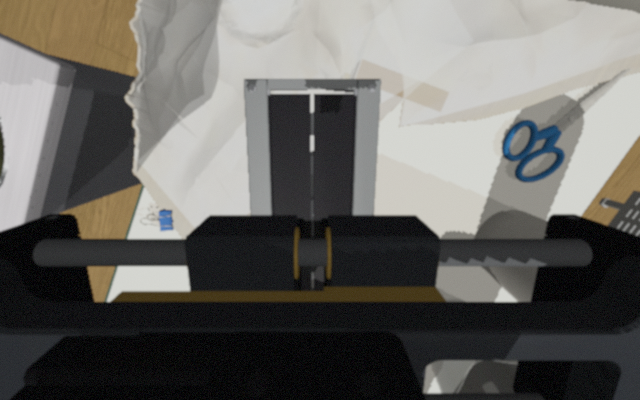

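Run:
```python
from h import *
import cv2
c=np.load("c1.npy",allow_pickle=True).item()
s=r.get_state(); p=s["position"]
im=cv2.imread("pics/w1.png"); cv2.imwrite("pics/w1z.png",cv2.resize(im[70:240,225:395],None,fx=3.5,fy=3.5,interpolation=cv2.INTER_CUBIC))
g=cv2.cvtColor(im,cv2.COLOR_BGR2GRAY)
ax=np.array([.9075,.42]); ay=np.array([-.42,.9075])
for row in (110,130,150,170,190,205):
    print(row,g[row,238:385:1].tolist() if row==170 else "")
    for col in range(306,318): pass
for row in range(90,215,6): print(row, g[row,307:318])
for uv in [(312.3,95),(312.3,105),(312.3,142),(312.3,200),(269.5,100),(355.5,100),(270,200),(355,200),(245,85),(380,85)]:
    q=atz("wrist",uv,.098,c); d=q[:2]-p[:2]; print(uv,q.round(4),"rel tcp box axes",(d@ax).round(4),(d@ay).round(4))
```

```text
110 
130 
150 
170 [202, 204, 203, 202, 204, 204, 204, 204, 200, 184, 157, 141, 147, 149, 151, 153, 151, 151, 150, 152, 151, 153, 153, 153, 152, 150, 151, 153, 154, 152, 147, 125, 86, 50, 39, 43, 48, 48, 45, 46, 43, 49, 47, 48, 46, 43, 45, 48, 48, 46, 48, 47, 49, 47, 49, 46, 51, 44, 45, 48, 51, 48, 48, 46, 50, 45, 43, 47, 48, 49, 46, 48, 59, 74, 75, 61, 46, 48, 50, 45, 46, 43, 45, 45, 44, 42, 46, 44, 43, 44, 43, 45, 45, 45, 43, 45, 44, 40, 42, 43, 43, 41, 42, 44, 39, 41, 40, 45, 40, 45, 43, 40, 43, 34, 40, 63, 101, 132, 145, 148, 148, 146, 146, 146, 146, 144, 145, 141, 143, 144, 144, 142, 144, 144, 143, 140, 142, 150, 176, 197, 203, 203, 203, 203, 203, 203, 203]
190 
205 
90 [181 194 198 199 198 198 197 198 198 197 199]
96 [ 36  47  97 162 197 198 175 118  53  30  35]
102 [ 35  47 100 163 197 200 177 120  54  43  39]
108 [ 37  50  98 161 197 199 178 120  56  42  39]
114 [45 44 49 66 85 92 75 48 44 42 45]
120 [40 45 48 59 79 84 77 57 41 41 44]
126 [38 43 51 62 77 85 73 55 42 41 43]
132 [40 43 47 58 77 83 71 47 45 43 41]
138 [ 43  51 102 163 196 201 179 123  57  39  44]
144 [ 45  51 10
[... 428 characters left out ...]
 53 53]
210 [52 55 54 61 71 78 63 52 52 53 55]
(312.3, 95) [0.4534 0.2496 0.098 ] rel tcp box axes 0.0001 0.089
(312.3, 105) [0.4572 0.2414 0.098 ] rel tcp box axes 0.0001 0.08
(312.3, 142) [0.4718 0.2099 0.098 ] rel tcp box axes 0.0 0.0453
(312.3, 200) [0.4965 0.1563 0.098 ] rel tcp box axes -0.0 -0.0137
(269.5, 100) [0.4185 0.2285 0.098 ] rel tcp box axes -0.0405 0.0846
(355.5, 100) [0.4925 0.2626 0.098 ] rel tcp box axes 0.041 0.0845
(270, 200) [0.4569 0.1381 0.098 ] rel tcp box axes -0.0436 -0.0136
(355, 200) [0.5364 0.1748 0.098 ] rel tcp box axes 0.044 -0.0138
(245, 85) [0.3925 0.2313 0.098 ] rel tcp box axes -0.0629 0.098
(380, 85) [0.5073 0.2842 0.098 ] rel tcp box axes 0.0635 0.0978
```

View pics/w1z.png

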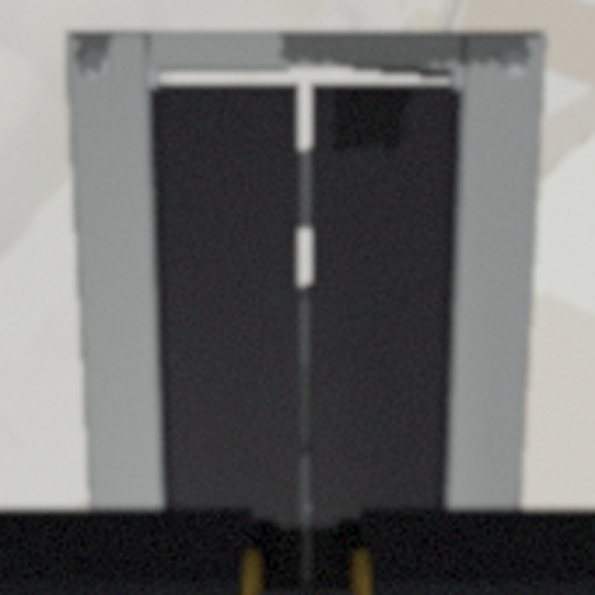

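Run:
```python
from h import *
import cv2
c=np.load("c1.npy",allow_pickle=True).item()
p=r.get_state()["position"]
ay=np.array([-.42,.9075])
g=cv2.cvtColor(cv2.imread("pics/w1.png"),cv2.COLOR_BGR2GRAY)
print([(i,int(g[i,310:314].mean())) for i in range(86,216)])
for z in (.098,.056,.032,.020,.008,0):
    print(z,[(row,((atz("wrist",(312,row),z,c)[:2]-p[:2])@ay*1000).round(1)) for row in (93,111.5,135,152,197,200)])
```

```text
[(86, 100), (87, 119), (88, 147), (89, 177), (90, 198), (91, 203), (92, 202), (93, 196), (94, 186), (95, 182), (96, 183), (97, 183), (98, 183), (99, 183), (100, 184), (101, 183), (102, 184), (103, 183), (104, 183), (105, 184), (106, 183), (107, 183), (108, 183), (109, 183), (110, 182), (111, 171), (112, 144), (113, 103), (114, 79), (115, 75), (116, 76), (117, 75), (118, 75), (119, 75), (120, 74), (121, 74), (122, 74), (123, 76), (124, 74), (125, 73), (126, 74), (127, 74), (128, 74), (129, 73), (130, 72), (131, 72), (132, 72), (133, 76), (134, 99), (135, 145), (136, 175), (137, 184), (138, 184), (139, 184), (140, 183), (141, 183), (142, 183), (143, 182), (144, 183), (145, 182), (146, 184), (147, 184), (148, 184), (149, 180), (150, 163), (151, 128), (152, 80), (153, 59), (154, 55), (155, 58), (156, 65), (157, 69), (158, 68), (159, 68), (160, 69), (161, 67), (162, 69), (163, 70), (164, 69), (165, 68), (166, 68), (167, 67), (168, 67), (169, 68), (170, 67), (171, 68), (172, 68), (173, 66), (174, 62), (175, 59), (176, 59), (177, 58), (178, 60), (179, 58), (180, 58), (181, 59), (182, 58), (
[... 616 characters left out ...]
oat64(31.2)), (197, np.float64(-21.5)), (200, np.float64(-25.2))]
0.032 [(93, np.float64(96.8)), (111.5, np.float64(76.2)), (135, np.float64(49.0)), (152, np.float64(28.8)), (197, np.float64(-27.9)), (200, np.float64(-31.8))]
0.02 [(93, np.float64(97.9)), (111.5, np.float64(76.5)), (135, np.float64(48.5)), (152, np.float64(27.5)), (197, np.float64(-31.0)), (200, np.float64(-35.1))]
0.008 [(93, np.float64(98.9)), (111.5, np.float64(76.9)), (135, np.float64(48.0)), (152, np.float64(26.3)), (197, np.float64(-34.2)), (200, np.float64(-38.4))]
0 [(93, np.float64(99.7)), (111.5, np.float64(77.2)), (135, np.float64(47.6)), (152, np.float64(25.5)), (197, np.float64(-36.3)), (200, np.float64(-40.6))]
```

Emit:
carry_out(
  targets=[
    [0, 0, 0, -0.06, 0.127, -0.5, -1],
    [0, 0, 0, -0.06, 0.127, -0.5, -1],
    [0, 0, 0, 0, 0, -0.5, -1],
    [0, 0, 0, 0, 0, -0.5, -1],
    [0, 0, 0, 0, 0, -0.4, -1],
    [0, 0, 0, 0, 0, -0.4, -1],
    [0, 0, 0, 0, 0, -0.2, -1],
    [0, 0, 0, 0, 0, 0, -1],
  ],
)

```text
clock: 3.75
position: [0.4834, 0.1817, 0.141]
tcp_rot: [-90.2, 0.0, -64.9]
force: [-0.4, 0.0, 0.4]
width: 0.0002
```

Run:
```python
from h import *
import cv2
s=r.get_state(); print(s["clock"],s["position"],s["tcp_rot"],s["force"],s["width"])
c=r.get_calibration("wrist"); f=r.grab_frame("wrist"); cv2.imwrite("pics/w2.png",f[:,:,::-1])
```

```text
3.75 [0.48343253 0.18172843 0.14097277] [-9.01898554e+01  1.29558487e-02 -6.49400877e+01] [-0.37471829  0.00466895  0.43813383] 0.00018959488677397707
```

View pics/w2.png

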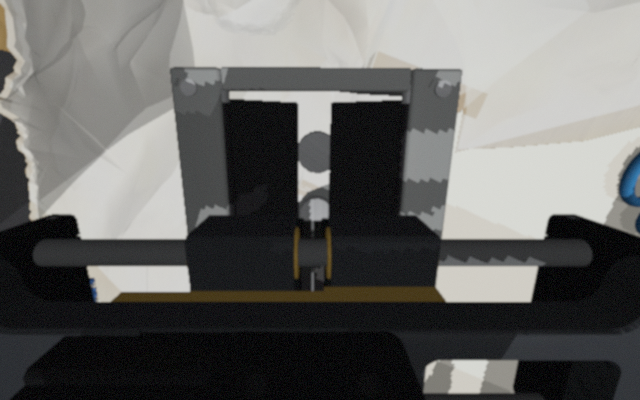

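Run:
```python
from h import *
import cv2
s=r.get_state(); print(s["position"],s["force"])
im=cv2.imread("pics/w2.png")[90:250,240:400]
cv2.imwrite("pics/w2z.png",cv2.resize(im,None,fx=3.7,fy=3.7,interpolation=cv2.INTER_CUBIC))
c=r.get_calibration("wrist"); p=s["position"]
for y in (62,14):
  for z in (.056,.032,.02,.008):
    for d in(-13,0,13):
      q=np.array([.4914,.1675])+np.array([-.42,.9075])*(y+d)/1000
      print(y,z,d,proj("wrist",[*q,z],c).round(1))
```

```text
[0.4842926  0.18172752 0.14208941] [-0.52863926  0.31978618 -0.0918865 ]
62 0.056 -13 [313.7 175.8]
62 0.056 0 [313.8 155.1]
62 0.056 13 [313.9 133.5]
62 0.032 -13 [313.6 169.6]
62 0.032 0 [313.6 151.2]
62 0.032 13 [313.7 132.1]
62 0.02 -13 [313.5 167. ]
62 0.02 0 [313.6 149.5]
62 0.02 13 [313.6 131.5]
62 0.008 -13 [313.4 164.7]
62 0.008 0 [313.5 148.1]
62 0.008 13 [313.6 131. ]
14 0.056 -13 [313.4 246.5]
14 0.056 0 [313.5 228.3]
14 0.056 13 [313.6 209.3]
14 0.032 -13 [313.3 233.1]
14 0.032 0 [313.4 216.6]
14 0.032 13 [313.4 199.6]
14 0.02 -13 [313.3 227.3]
14 0.02 0 [313.3 211.6]
14 0.02 13 [313.4 195.5]
14 0.008 -13 [313.2 222.2]
14 0.008 0 [313.3 207.2]
14 0.008 13 [313.3 191.8]
```

View pics/w2z.png

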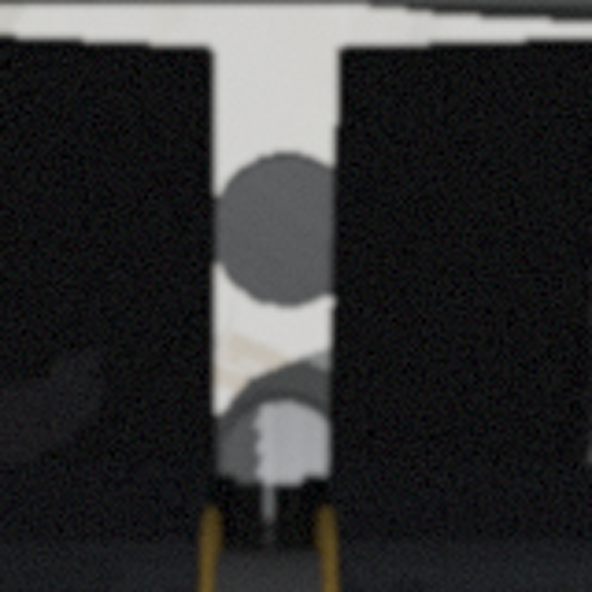

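Emit:
carry_out(
  targets=[
    [0, 0, 0, 0, 0, -0.1, -1],
    [0, 0, 0, 0, 0, -0.1, -1],
    [0, 0, 0, 0, 0, -0.04, -1],
    [0, 0, 0, 0, 0, -0.04, -1],
    [0, 0, 0, 0, 0, 0, -1],
  ],
)

```text
clock: 4.3
position: [0.485, 0.1809, 0.1281]
tcp_rot: [-90.0, -0.0, -65.1]
force: [-0.2, 0.1, -0.7]
width: 0.0006
```

Emit:
carry_out(
  targets=[
    [0, 0, 0, 0, 0, -0.04, -1],
    [0, 0, 0, 0, 0, 0, -1],
  ],
)

```text
clock: 4.5
position: [0.4851, 0.1809, 0.1261]
tcp_rot: [-90.0, -0.0, -65.1]
force: [0.3, -0.4, 0.3]
width: 0.0003
```

Emit:
carry_out(
  targets=[
    [0, 0, 0, 0, 0, -0.04, -1],
    [0, 0, 0, 0, 0, 0, -1],
  ],
)

```text
clock: 4.7
position: [0.485, 0.1809, 0.1241]
tcp_rot: [-90.0, -0.0, -65.1]
force: [0.6, -0.7, 0.2]
width: 0.0006
```

Emit:
carry_out(
  targets=[
    [0, 0, 0, 0, 0, -0.04, -1],
    [0, 0, 0, 0, 0, 0, -1],
  ],
)

```text
clock: 4.9
position: [0.485, 0.1809, 0.1221]
tcp_rot: [-90.0, -0.0, -65.1]
force: [0.9, 0.5, 0.1]
width: 0.0006
```

Emit:
carry_out(
  targets=[
    [0, 0, 0, 0, 0, -0.04, -1],
    [0, 0, 0, 0, 0, 0, -1],
  ],
)

```text
clock: 5.1
position: [0.4849, 0.1809, 0.12]
tcp_rot: [-90.0, -0.0, -65.1]
force: [-0.4, 0.1, 0.4]
width: 0.0001
```

Run:
```python
from h import *
import cv2
s=r.get_state(); print(s["clock"],s["position"],s["tcp_rot"],s["force"],s["width"])
f=r.grab_frame("wrist"); cv2.imwrite("pics/w3.png",cv2.resize(f[60:260,200:440,::-1],None,fx=3,fy=3,interpolation=cv2.INTER_CUBIC))
cv2.imwrite("pics/w3f.png",f[:,:,::-1])
```

```text
5.1 [0.48494427 0.18089146 0.12004623] [-9.00134589e+01 -3.44091500e-03 -6.50704579e+01] [-0.41035696  0.1275875   0.43715298] 8.978987079904762e-05
```

View pics/w3.png

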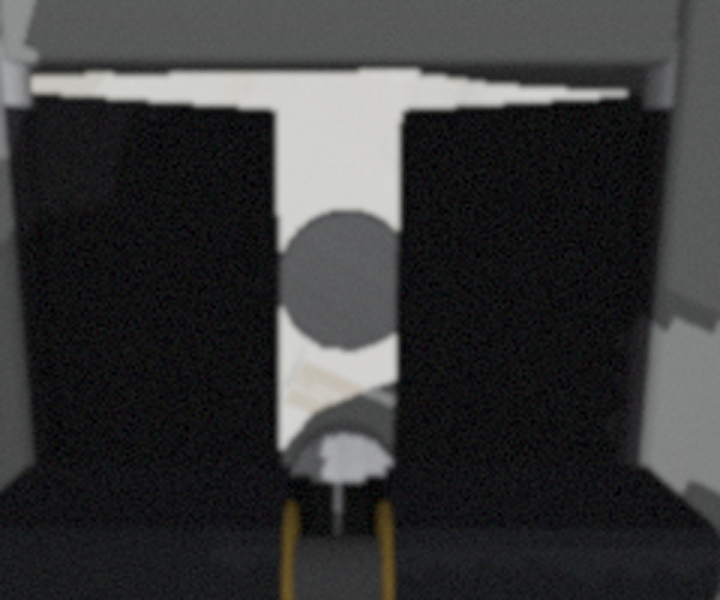

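Run:
```python
from h import *
import cv2
s=r.get_state(); c=r.get_calibration("wrist")
g=cv2.cvtColor(cv2.imread("pics/w3f.png"),cv2.COLOR_BGR2GRAY)
print(g[153,285:340].tolist()); print(g[125:182,314].tolist())
ax=np.array([.9075,.42]); ay=np.array([-.42,.9075])
for z in (.056,.051,.032):
    q=atz("wrist",(315.,153.3),z,c); d=q[:2]-[.4914,.1675]
    e=[atz("wrist",(315,v),z,c) for v in (130,176.6)]
    print(z,q.round(4),(d@ax).round(4),(d@ay).round(4),np.linalg.norm(e[0]-e[1]).round(4))
```

```text
[23, 22, 20, 14, 18, 10, 19, 37, 65, 84, 90, 91, 89, 90, 90, 91, 89, 92, 92, 91, 93, 90, 91, 91, 92, 90, 89, 92, 93, 93, 92, 92, 94, 90, 90, 90, 93, 90, 90, 90, 93, 94, 92, 92, 92, 89, 79, 55, 31, 12, 13, 7, 16, 18, 22]
[209, 208, 209, 203, 179, 128, 89, 90, 92, 94, 95, 93, 94, 93, 93, 93, 93, 94, 92, 95, 96, 93, 92, 93, 90, 92, 92, 91, 93, 94, 90, 92, 93, 90, 94, 90, 92, 90, 88, 90, 88, 87, 90, 89, 89, 88, 90, 88, 89, 89, 99, 134, 177, 202, 209, 209, 210]
0.056 [0.4652 0.2263 0.056 ] 0.0009 0.0644 0.0251
0.051 [0.4655 0.2258 0.051 ] 0.001 0.0638 0.0259
0.032 [0.4665 0.2241 0.032 ] 0.0012 0.0618 0.0289
```

Emit:
carry_out(
  targets=[
    [0, 0, 0, 0, 0, 0.2, -1],
    [0, 0, 0, 0, 0, 0.24, -1],
    [0, 0, 0, -0.1, 0.225, 0, -1],
    [0, 0, 0, -0.1, 0.225, 0, -1],
    [0, 0, 0, -0.1, 0.225, 0, -1],
    [0, 0, 0, -0.1, 0.225, 0, -1],
    [0, 0, 0, 0, 0, 0, -1],
    [0, 0, 0, 0, 0, -0.1, -1],
    [0, 0, 0, 0, 0, -0.08, -1],
    [0, 0, 0, 0, 0, -0.08, -1],
    [0, 0, 0, 0, 0, 0, -1],
  ],
)

```text
clock: 6.25
position: [0.4648, 0.225, 0.1283]
tcp_rot: [-90.1, -0.0, -65.1]
force: [-0.5, -0.4, -0.6]
width: 0.0004
```

Emit:
carry_out(
  targets=[
    [0, 0, 0, 0, 0, -0.04, -1],
    [0, 0, 0, 0, 0, 0, -1],
  ],
)

```text
clock: 6.45
position: [0.4651, 0.2255, 0.127]
tcp_rot: [-90.0, -0.0, -65.1]
force: [0.4, -0.6, 0.1]
width: 0.0006
```

Emit:
carry_out(
  targets=[
    [0, 0, 0, 0, 0, -0.03, -1],
    [0, 0, 0, 0, 0, 0, -1],
  ],
)

```text
clock: 6.65
position: [0.4653, 0.226, 0.1262]
tcp_rot: [-90.0, 0.0, -65.1]
force: [-0.7, -1.2, 2.4]
width: 0.0004
```

Emit:
carry_out(
  targets=[
    [0, 0, 0, 0, 0, -0.03, -1],
    [0, 0, 0, 0, 0, 0, -1],
  ],
)

```text
clock: 6.85
position: [0.4658, 0.2262, 0.1262]
tcp_rot: [-89.9, 0.0, -65.1]
force: [-3.1, -1.9, 12.5]
width: 0.0003
```

Emit:
carry_out(
  targets=[
    [0, 0, 0, 0, 0, 0.2, -1],
    [0, 0, 0, 0, 0, 0.5, -1],
    [0, 0, 0, 0, 0, 0.5, -1],
    [0, 0, 0, 0, 0, 0, -0.08],
    [0, 0, 0, 0, 0, 0, -0.08],
    [0, 0, 0, 0, 0, 0, -0.08],
    [0, 0, 0, 0, 0, 0, -0.08],
  ],
)

```text
clock: 7.55
position: [0.4644, 0.2256, 0.1832]
tcp_rot: [-90.1, -0.0, -65.1]
force: [-1.4, 0.4, 0.2]
width: 0.0251
```

Run:
```python
from h import *
import cv2
s=r.get_state(); print(s["clock"],s["position"],s["tcp_rot"],s["force"],s["width"])
f=r.grab_frame("wrist"); cv2.imwrite("pics/w4.png",f[:,:,::-1])
```

```text
7.55 [0.46441061 0.22561317 0.18318591] [-9.01136096e+01 -2.50605774e-02 -6.50666302e+01] [-1.37321634  0.43474784  0.19810021] 0.0250629737330377
```

View pics/w4.png

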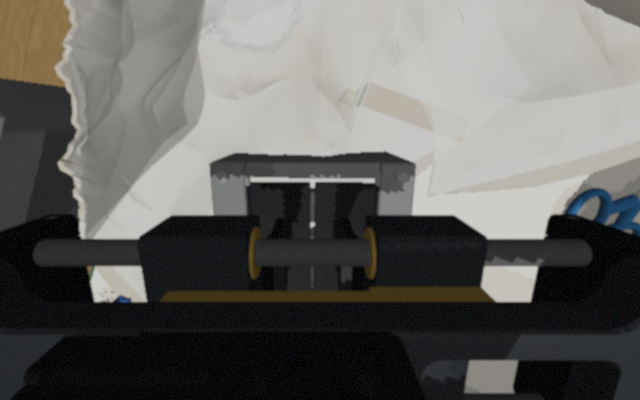

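Emit:
carry_out(
  targets=[
    [0, 0, 0, 0, 0, 0, -0.08],
    [0, 0, 0, 0, 0, 0, -0.08],
    [0, 0, 0, 0, 0, 0, -0.08],
    [0, 0, 0, 0, 0, -0.2, -0.08],
    [0, 0, 0, 0, 0, -0.2, -0.08],
    [0, 0, 0, 0, 0, -0.2, -0.08],
    [0, 0, 0, 0, 0, -0.2, -0.08],
    [0, 0, 0, 0, 0, -0.2, -0.08],
    [0, 0, 0, 0, 0, 0, -0.08],
  ],
)

```text
clock: 8.5
position: [0.4639, 0.2253, 0.1322]
tcp_rot: [-90.2, -0.0, -65.1]
force: [0.5, 0.3, 1.0]
width: 0.0399
```

Run:
```python
from h import *
import cv2
s=r.get_state(); print(s["clock"],s["position"],s["tcp_rot"],s["force"],s["width"])
f=r.grab_frame("wrist"); cv2.imwrite("pics/w5.png",f[:,:,::-1])
```

```text
8.5 [0.46391496 0.22525135 0.1321838 ] [-9.02031054e+01 -4.33121199e-02 -6.50745875e+01] [0.50669523 0.26823319 0.9630291 ] 0.039880070812712935
```

View pics/w5.png

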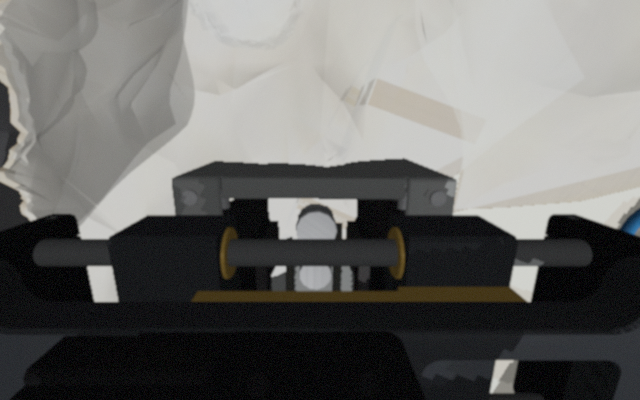

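Run:
```python
from h import *
import cv2
c=r.get_calibration("wrist"); print(r.get_state()["position"])
for y,z in ((64.4,.056),(14,.032),(18,.032),(14,.02)):
  for d in (-13,0,13):
    q=np.array([.4914,.1675])+np.array([-.42,.9075])*(y+d)/1000+np.array([.9075,.42])*.0009
    print(y,z,d,proj("wrist",[*q,z],c).round(1))
im=cv2.imread("pics/w5.png")[170:310,210:430]; cv2.imwrite("pics/w5z.png",cv2.resize(im,None,fx=3.6,fy=3.6,interpolation=cv2.INTER_CUBIC))
```

```text
[0.46436144 0.22548346 0.13303113]
64.4 0.056 -13 [314.6 249.1]
64.4 0.056 0 [314.7 229.9]
64.4 0.056 13 [314.8 210. ]
14 0.032 -13 [314.2 296.7]
14 0.032 0 [314.3 281.3]
14 0.032 13 [314.3 265.6]
18 0.032 -13 [314.2 292. ]
18 0.032 0 [314.3 276.5]
18 0.032 13 [314.3 260.6]
14 0.02 -13 [314.1 287.8]
14 0.02 0 [314.2 273.1]
14 0.02 13 [314.2 258.1]
```

View pics/w5z.png

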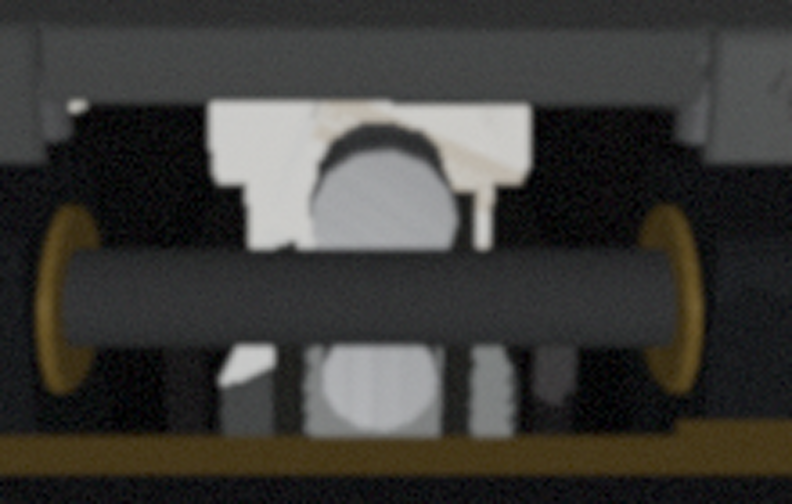

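Emit:
carry_out(
  targets=[
    [0, 0, 0, 0, 0, -0.2, -0.08],
    [0, 0, 0, 0, 0, -0.2, -0.08],
    [0, 0, 0, 0, 0, -0.1, -0.08],
    [0, 0, 0, 0, 0, -0.08, -0.08],
    [0, 0, 0, 0, 0, 0, -0.08],
  ],
)

```text
clock: 9.05
position: [0.4647, 0.2257, 0.1046]
tcp_rot: [-90.1, -0.0, -65.1]
force: [-0.1, -0.3, -0.7]
width: 0.0399
```

Emit:
carry_out(
  targets=[
    [0, 0, 0, 0, 0, 0, -1],
    [0, 0, 0, 0, 0, 0, -1],
    [0, 0, 0, 0, 0, 0, -1],
    [0, 0, 0, 0, 0, 0, -1],
    [0, 0, 0, 0, 0, 0, -1],
    [0, 0, 0, 0, 0, 0, -1],
  ],
  force=20,
)

```text
clock: 9.65
position: [0.4654, 0.2261, 0.1057]
tcp_rot: [-89.9, 0.0, -65.1]
force: [0.5, -0.5, 1.7]
width: 0.0253
```

Emit:
carry_out(
  targets=[
    [0, 0, 0, 0, 0, 0.1, -1],
    [0, 0, 0, 0, 0, 0.2, -1],
    [0, 0, 0, 0, 0, 0.3, -1],
    [0, 0, 0, 0, 0, 0.4, -1],
    [0, 0, 0, 0, 0, 0.4, -1],
    [0, 0, 0, 0, 0, 0.4, -1],
    [0, 0, 0, 0, 0, 0.4, -1],
    [0, 0, 0, 0, 0, 0.4, -1],
    [0, 0, 0, 0, 0, 0.2, -1],
    [0, 0, 0, 0, 0, 0, -1],
    [0, 0, 0, 0, 0, 0, -1],
  ],
)

```text
clock: 10.75
position: [0.4647, 0.2257, 0.2447]
tcp_rot: [-90.1, -0.0, -65.1]
force: [0.1, -0.4, -1.9]
width: 0.0253
```

Run:
```python
from h import *
import cv2
s=r.get_state(); print(s["clock"],s["position"],s["tcp_rot"],s["force"],s["width"])
f=r.grab_frame("wrist"); g=r.grab_frame("side")
cv2.imwrite("pics/w6.png",f[:,:,::-1]); cv2.imwrite("pics/s6.png",g[:,:,::-1])
im=cv2.imread("pics/s6.png")[60:300,200:470]; cv2.imwrite("pics/s6z.png",cv2.resize(im,None,fx=2.4,fy=2.4,interpolation=cv2.INTER_CUBIC))
# plate rect from initial images
for n,roi in (("top",(180,260,290,375)),("side",(205,290,270,365))):
    print(n,[ (x["score"],x["bbox"]) for x in r.trace(n,"scale_pan")[:1]] if n=="side" else "")
```

```text
10.75 [0.46465407 0.22573703 0.24469636] [-9.00513404e+01 -6.52713450e-03 -6.50669695e+01] [ 0.12386304 -0.36318019 -1.94168401] 0.02534746836407136
top 
side [(0.68, [0.4412, 0.5317, 0.5528, 0.6558])]
```

View pics/s6z.png

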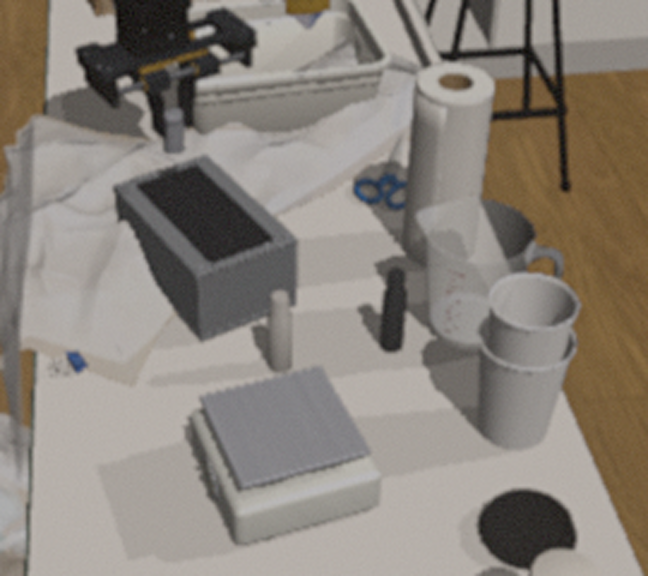

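Run:
```python
from h import *
import cv2
for n in ("side","top"):
    if n=="top": r.grab_frame("top")
    m=r.trace(n,"scale_pan")
    for x in m[:1]:
        k=cv2.moments(x["mask"].astype(np.uint8)); cnt=np.argwhere(x["mask"])[:,::-1]
        W=np.array([atz(n,p,.08)[:2] for p in cnt],np.float32); rc=cv2.minAreaRect(W)
        print(n,x["score"],W.mean(0),rc,len(cnt))
    print([(x["score"],atz(n,np.array(x["xy"])*[640,400],.08).round(4)) for x in r.place_of(n,"pan_top")[:1]])
print(r.get_state()["clock"])
```

```text
side 0.68 [ 0.5453503 -0.1771009] ((0.5457662343978882, -0.17415551841259003), (0.13117046654224396, 0.13392825424671173), 12.934544563293457) 2272
[(0.65, array([ 0.5464, -0.172 ,  0.08  ]))]
top 0.96 [ 0.5420447  -0.17120264] ((0.5427208542823792, -0.1713722199201584), (0.12999123334884644, 0.12938714027404785), 13.188201904296875) 1771
[(0.81, array([ 0.5492, -0.1659,  0.08  ]))]
11.15
```

Emit:
carry_out(
  targets=[
    [0, 0, 0, 0.06, -0.28, 0, -1],
    [0, 0, 0, 0.114, -0.57, 0, -1],
    [0, 0, 0, 0.114, -0.57, 0, -1],
    [0, 0, 0, 0.114, -0.57, 0, -1],
    [0, 0, 0, 0.114, -0.57, 0, -1],
    [0, 0, 0, 0.114, -0.57, 0, -1],
    [0, 0, 0, 0.114, -0.57, 0, -1],
    [0, 0, 0, 0.114, -0.57, 0, -1],
    [0, 0, 0, 0.114, -0.57, 0, -1],
    [0, 0, 0, 0.114, -0.57, 0, -1],
    [0, 0, 0, 0.114, -0.57, 0, -1],
    [0, 0, 0, 0.114, -0.57, 0, -1],
    [0, 0, 0, 0.114, -0.57, 0, -1],
    [0, 0, 0, 0.114, -0.57, 0, -1],
    [0, 0, 0, 0.06, -0.27, 0, -1],
    [0, 0, 0, 0, 0, 0, -1],
    [0, 0, 0, 0, 0, 0, -1],
  ],
)

```text
clock: 12.85
position: [0.5447, -0.1722, 0.2451]
tcp_rot: [-90.0, 0.0, -65.1]
force: [-0.8, 0.0, -2.0]
width: 0.0255
```

Run:
```python
from h import *
import cv2
s=r.get_state(); print(s["clock"],s["position"],s["tcp_rot"],s["force"],s["width"])
g=r.grab_frame("side"); cv2.imwrite("pics/s7.png",g[:,:,::-1])
im=cv2.imread("pics/s7.png")[60:300,200:470]; cv2.imwrite("pics/s7z.png",cv2.resize(im,None,fx=2.4,fy=2.4,interpolation=cv2.INTER_CUBIC))
```

```text
12.85 [ 0.54469498 -0.17224715  0.2451495 ] [-9.00121780e+01  3.79747241e-02 -6.51208683e+01] [-0.79877395  0.02806648 -1.99329994] 0.02549920493630606
```

View pics/s7z.png

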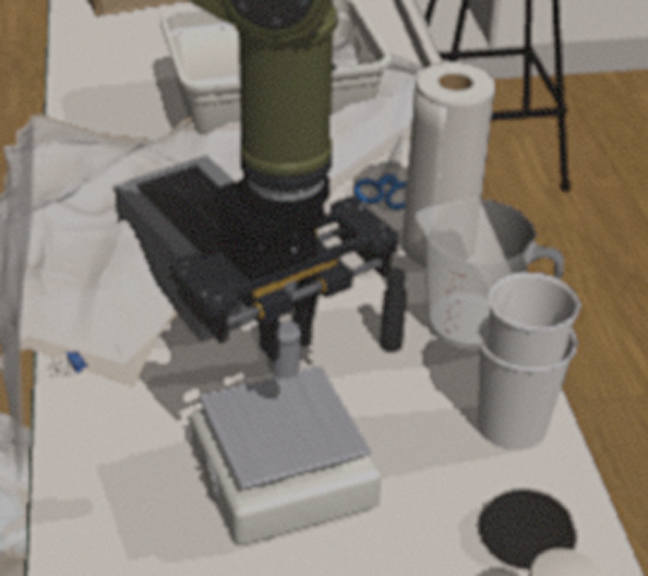

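Emit:
carry_out(
  targets=[
    [0, 0, 0, 0, 0, -0.2, -1],
    [0, 0, 0, 0, 0, -0.2, -1],
    [0, 0, 0, 0, 0, -0.2, -1],
    [0, 0, 0, 0, 0, -0.2, -1],
    [0, 0, 0, 0, 0, -0.2, -1],
    [0, 0, 0, 0, 0, -0.1, -1],
    [0, 0, 0, 0, 0, -0.1, -1],
    [0, 0, 0, 0, 0, 0, -1],
    [0, 0, 0, 0, 0, 0, -1],
  ],
)

```text
clock: 13.8
position: [0.5453, -0.1722, 0.1855]
tcp_rot: [-90.0, -0.0, -65.1]
force: [0.8, -0.5, -1.4]
width: 0.0254
```

Emit:
carry_out(
  targets=[
    [0, 0, 0, 0, 0, -0.04, -1],
    [0, 0, 0, 0, 0, -0.04, -1],
    [0, 0, 0, 0, 0, -0.04, -1],
    [0, 0, 0, 0, 0, -0.04, -1],
    [0, 0, 0, 0, 0, 0, -1],
    [0, 0, 0, 0, 0, 0, -1],
  ],
)

```text
clock: 14.4
position: [0.5451, -0.1721, 0.1772]
tcp_rot: [-90.0, 0.0, -65.1]
force: [0.3, -0.3, -2.2]
width: 0.0254
```

Emit:
carry_out(
  targets=[
    [0, 0, 0, 0, 0, -0.04, -1],
    [0, 0, 0, 0, 0, -0.04, -1],
    [0, 0, 0, 0, 0, 0, -1],
    [0, 0, 0, 0, 0, 0, -1],
  ],
)

```text
clock: 14.8
position: [0.5453, -0.1721, 0.1734]
tcp_rot: [-90.0, -0.0, -65.1]
force: [-0.1, -0.1, -1.4]
width: 0.0252
```

Emit:
carry_out(
  targets=[
    [0, 0, 0, 0, 0, -0.04, -1],
    [0, 0, 0, 0, 0, 0, -1],
    [0, 0, 0, 0, 0, 0, -1],
  ],
)

```text
clock: 15.1
position: [0.5453, -0.1721, 0.1714]
tcp_rot: [-90.0, -0.0, -65.1]
force: [0.8, -0.7, -0.6]
width: 0.0255
```

Emit:
carry_out(
  targets=[
    [0, 0, 0, 0, 0, -0.03, -1],
    [0, 0, 0, 0, 0, 0, -1],
    [0, 0, 0, 0, 0, 0, -1],
  ],
)

```text
clock: 15.4
position: [0.5453, -0.1721, 0.1698]
tcp_rot: [-90.0, -0.0, -65.1]
force: [-0.0, -0.1, 0.4]
width: 0.0258
```

Run:
```python
from h import *
import cv2
s=r.get_state(); print(s["clock"],s["position"],s["tcp_rot"],s["force"],s["width"])
g=r.grab_frame("side"); cv2.imwrite("pics/s8.png",g[:,:,::-1])
im=cv2.imread("pics/s8.png")[60:300,200:470]; cv2.imwrite("pics/s8z.png",cv2.resize(im,None,fx=2.4,fy=2.4,interpolation=cv2.INTER_CUBIC))
F=[]
for i in range(8):
    r.grab_frame("side"); F.append(r.get_state()["force"][2])
print(np.round(F,2),np.mean(F))
```

```text
15.4 [ 0.54527302 -0.17211173  0.169842  ] [-8.99851952e+01 -1.20988359e-02 -6.50712550e+01] [-0.04935233 -0.11061981  0.41053563] 0.025780413756899295
[ 0.78 -0.74  0.08  0.07  0.09 -0.3   0.52 -0.23] 0.03358997114639405
```

View pics/s8z.png

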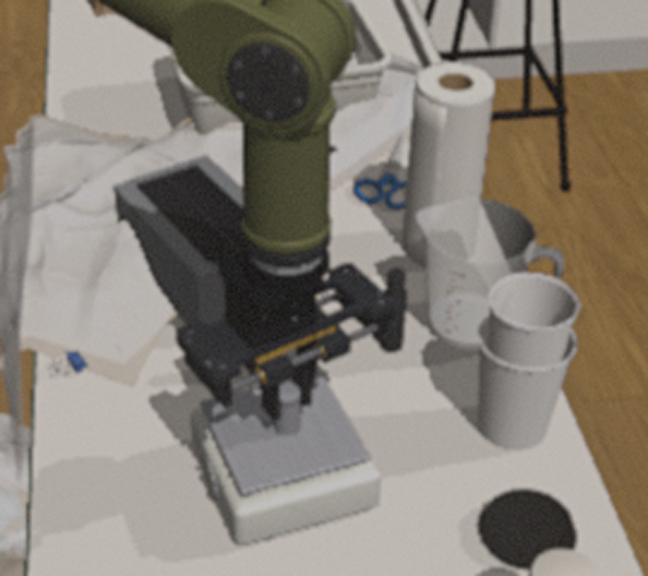

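Emit:
carry_out(
  targets=[
    [0, 0, 0, 0, 0, 0, 0.1],
    [0, 0, 0, 0, 0, 0, 0.1],
    [0, 0, 0, 0, 0, 0, 0.1],
    [0, 0, 0, 0, 0, 0, 0.1],
    [0, 0, 0, 0, 0, 0, 0.1],
  ],
)

```text
clock: 16.35
position: [0.5451, -0.1721, 0.1697]
tcp_rot: [-90.0, 0.0, -65.1]
force: [-0.3, 0.2, 0.0]
width: 0.0471
```

Emit:
carry_out(
  targets=[
    [0, 0, 0, 0, 0, 0.1, 0.1],
    [0, 0, 0, 0, 0, 0.2, 0.1],
    [0, 0, 0, 0, 0, 0.4, 0.1],
    [0, 0, 0, 0, 0, 0.5, 0.1],
    [0, 0, 0, 0, 0, 0.5, 0.1],
    [0, 0, 0, 0, 0, 0.5, 0.1],
    [0, 0, 0, 0, 0, 0.5, 0.1],
    [0, 0, 0, 0, 0, 0, 0.1],
    [0, 0, 0, 0, 0, 0, 0.1],
    [0, 0, 0, 0, 0, 0, 0.1],
    [0, 0, 0, 0, 0, 0, 0.1],
  ],
)

```text
clock: 17.45
position: [0.5447, -0.1719, 0.3038]
tcp_rot: [-90.1, 0.1, -65.1]
force: [-0.6, -0.3, -0.5]
width: 0.0477
```

Run:
```python
from h import *
import cv2
s=r.get_state(); print(s["clock"],s["position"],s["force"],s["width"])
g=r.grab_frame("side"); t=r.grab_frame("top"); w=r.grab_frame("wrist")
a=cv2.resize(g[60:300,200:470],None,fx=1.5,fy=1.5); b=cv2.resize(t[120:320,160:460],None,fx=1.3,fy=1.3)
h=min(a.shape[0],b.shape[0]); cv2.imwrite("pics/f1.png",np.hstack([cv2.resize(a,(400,360)),cv2.resize(b,(400,360))])[:,:,::-1]); cv2.imwrite("pics/f2.png",w[:,:,::-1])
for q,z in(("shaker_steel_mid",.05),("shaker_black_mid",.0525),("stapler_mid",.0225),("pan_top",.072)):
    for n in("side","top"): print(q,n,[(x["score"],atz(n,np.array(x["xy"])*[640,400],z).round(4)) for x in r.place_of(n,q)[:1]])
```

```text
17.45 [ 0.54467197 -0.17187091  0.30376204] [-0.55040463 -0.30226522 -0.50502071] 0.047721690732727716
shaker_steel_mid side [(0.79, array([ 0.5607, -0.0174,  0.05  ]))]
shaker_steel_mid top [(0.44, array([ 0.5603, -0.0089,  0.05  ]))]
shaker_black_mid side [(0.83, array([0.6992, 0.0201, 0.0525]))]
shaker_black_mid top [(0.65, array([0.6783, 0.0147, 0.0525]))]
stapler_mid side [(0.68, array([ 0.5284, -0.4508,  0.0225]))]
stapler_mid top [(0.94, array([ 0.5352, -0.4552,  0.0225]))]
pan_top side [(0.75, array([ 0.5442, -0.1765,  0.072 ]))]
pan_top top []
```

View pics/f1.png

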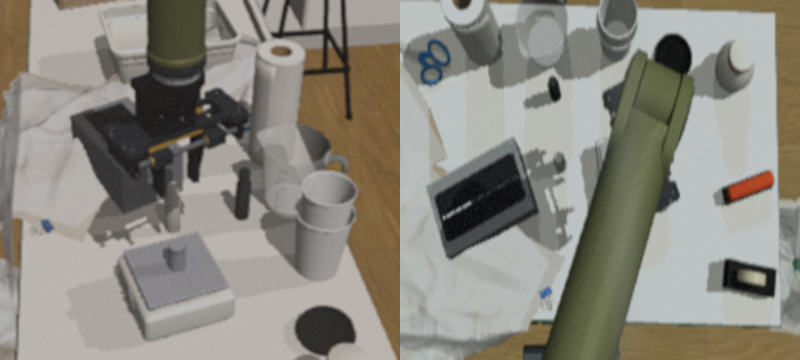

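View pics/f2.png

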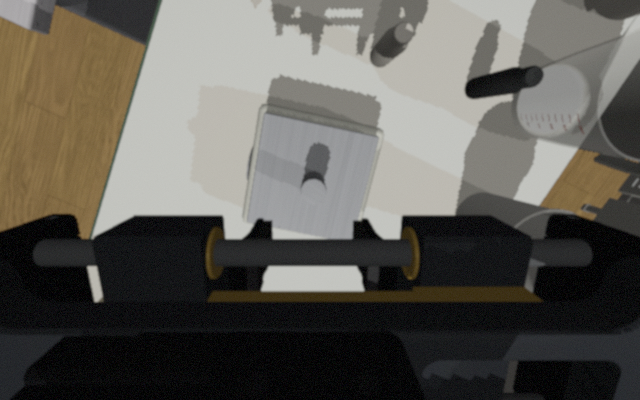

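Run:
```python
from rig import r
print(r.close_job())
```

```text
the job is handed in; nothing more can be done
None
```

The tall 200 g weight is standing alone near the middle of the scale's plate. The job was handed in at about 18 s, well inside the 61 s limit.

- **Finding it:** My first guess, about 14 mm along the lane, was wrong. Pressing there with the tips down to 50 mm above the counter met nothing. A second press, about 64 mm along, met firm contact at 56 mm, which is the tall weight's height; that press peaked at about 12.5 N. I partly aimed these presses from the wrist camera, which turned out to see into the box through the open flaps.
- **Lifting and placing:** I gripped the weight at a width of 25 mm, and the wrist force read about −1.9 N, right for 200 g. The side picture showed the flaps shut after the lift. I lowered it in 1.5 to 2 mm steps until the average wrist force was about zero, then let go. The plate sank about 8 mm going by the tool's height, against 16 mm at its stop.
- **Last checks:** The pictures show the weight upright on the plate with the gripper clear above it. The flaps looked shut and both shakers and the stapler were still standing. I could not read how far the plate had sunk, so that figure rests on the force balance and tool height.
- **Disagreement:** The networks' positions for the bystanders differed from the start by 5 to 16 mm, but the two cameras differed from each other by about as much. I took that as detection noise, since the arm never went near the bystanders.

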